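# Ease an empty reel off a sagging stand arm, past its keeper end

## Robot

A 7-joint arm with a two-finger parallel gripper is mounted at the origin on the work surface. World frame = base frame: x ahead of the robot, y to its left, z up, the work surface at z = 0. Lengths are in m, angles in rad, forces in N, time in s.
With the tool pointing down it reaches from about 0.425 to 0.925 m from the base axis. Payload 6.8 kg.
Tool frame: the origin (TCP) lies between the finger pads; the fingertips stand 17 mm ahead of it and the grasp point (between the pads) lies 2 mm behind it; z points along the fingers, x is the direction in which the jaws open and shut, and the axes are right-handed (so a half turn about z gives the same grasp; the last joint's range is limited). The gripper opens to 85 mm and grips with 20 to 120 N. Pads are 22 mm wide; open, the fingers measure 114 mm over their backs; the gripper's body (76 mm by 85 mm) begins 54 mm behind the grasp point. The pads swing forward as they close: fully open they stand 13 mm farther back than shut.
Start: joints at [-1.233, 0.477, 0.022, 1.555, -0.011, 1.109, -0.083], TCP at [0.291, 0.609, 0.248] pointing down, gripper open.
Joint ranges: [-2.96, 2.96], [-0.34, 2.1], [-1.41, 1.46], [0.24, 2.44], [-1.37, 4.51], [0.17, 1.92], [-2.96, 2.96]. Speed limits (rad/s): [2.39, 2.39, 3.14, 3.14, 3.14, 3.14, 3.14].

## Interface

Orientations are given as a unit quaternion [w, x, y, z].
In Python, from station import readout, read_camera, get_calibration, bot, models gives the robot as it stands.
- The arm moves only by the tool carry_out, never from a script. Its argument "deltas" is a list of rows, each a list of 2 entries, a list of its own where there are three numbers: the shift along the tool's x, y, z in cm, then the turn about the tool's z in degrees. A call has 1 to 10 rows; each row is the pose to reach, as a shift and turn from the pose measured when the call began, along the tool's axes at that moment; what a row does not reach only later rows make up. A row lasts 1/8 s, in which the tool goes at most 62.5 mm and 10.7 degrees, less where a joint would pass 70% of its speed; a pose out of reach is approached as far as the arm can. A call with a gripper value outside its range is refused whole. "hand" is the opening, from 0 (shut) to 1 (fully open), set as the call begins (left out, the last holds). The fingers move at their own pace and stop on an object; "newtons" is the grip in N (left out, the last holds). Time passes only in rows, so rows that repeat a pose let the fingers close. It gives the time, the measured TCP pose, the force and the opening at its end, in the units of the state.
- readout.get_obs(): the state, without advancing time (a new reading comes with each control period).
- read_camera(name): name is "side" or "top" or "wrist"; returns the picture (400x640x3 uint8, red, green, blue); there is no depth.
- get_calibration(name): a dict with "fov_y" (degrees; the focal length in pixels is half the picture's height over the tangent of half this angle, whatever the lens; pixels are square), "cx", "cy" (the principal point, pixels), "D" ([k1, k2, p1, p2, k3] as OpenCV has them; the pictures are not rectified), "world_from_camera" (4x4, takes a point from camera to world coordinates). Camera axes: x right, y down, z forward; pixel columns grow to the right and rows downward; lengths in m; the calibration is good to about 2 mm. A picture is of the moment at which its call begins: read the wrist's pose just before it. get_calibration takes no time and is no camera call; for the wrist camera it gives the pose at the moment of the call.
- bot.hand_in(): hands the job in, once; it reports no verdict.
Trained networks look in the newest picture that a camera, given by its name, has taken for a name from the list of things; names that differ only in an ending like _2 or _b are one class to them, and where a whole thing is asked for, a point or a joint stands for the part that bears it (a point fixed in the world has none). Each returns a list of dicts, best first, with "score" (0 to 1); they miss things now and then, are a little off and sometimes report something else, mostly with a low value. They report only what shows in the picture. A call takes as long as a camera call. They do not tell look-alikes from the thing itself.
- models.spot_in(query, camera): "centre" ([row, column] in pixels, amid what is visible of it).
The state is a dict: "t": time; "q": joint angles; "joint_vel": joint speeds; "joint_torque": joint torques, N m; "eef_pos": TCP position; "tool_rot": TCP orientation; "contact_force": force on the tool from outside, world axes, zero at the start; "torque": the same for the moment, N m; "gripper_width": opening from 0.0 (shut) to 1.0 (fully open).
Only numpy, scipy, OpenCV 4.12 (cv2) and the standard library are available. Lean on these libraries where they do the work, as an engineer would, in place of code of your own. Each camera call takes 0.05 s, during which the arm holds its last target. There are 200 camera calls.

## Task

Take the empty orange reel off the arm of the reel stand and set it down in the wooden empties tray, lowering it in by hand, not dropping it. The outer part of the arm is bent: it sags and leans to one side, so draw the reel along it and over the red flared end by feel, easing it whichever way it resists and never forcing it against the stand. Leave the model, the glue bottle and the stamp where they are.

Things in the scene. Friction and masses are not known exactly. Their poses are not given: they have to be found in the camera images.
- stand: Reel stand, screwed to the desk: green base 170 x 110 x 12 mm, post 26 x 30 mm, 188 mm high, at its back (-x) end, and a steel arm, a 10 mm round bar held by the post at one end only. Origin: centre of the base's underside; x runs along the arm's straight inner part towards its open end, z up. There the arm is level, its axis at y = 0, z = 170 mm; a shoulder 44 mm across ends at x = -36.5 mm.
- bar_bend (a point): Point on the arm's axis, at x = 35 mm of the stand, where the bent outer part starts (axes as the stand's). That part is straight and stiff but off x by angles that are not measured: it sags 3 to 11 degrees and leans up to 4.6 degrees left or right. From here: 62 mm of bar, then a slippery red keeper end: a cone from 10 to 28 mm across in 18 mm, 29 mm at its widest, rounded off; tip 94 mm from here.
- reel_mid (a point): Centre of the empty orange reel that hangs on the arm; x along its axis, z up. 50 mm long: two flanges 76 mm across, 3 mm thick; between them a bare barrel 46 mm in diameter, 44 mm long; bore 32 mm right through. About 0.09 kg. It hangs by the top of its bore, its centre 11 mm below the bar's axis. It passes the keeper end only with the bore within 1.5 mm of centred on it, then is off.
- tray: Shallow open wooden tray for empty reels, fixed to the desk: 180 (x) x 150 (y) x 40 mm, walls and floor 6 mm thick. Origin: centre of its underside, z up. A reel standing on its flanges in it has its centre 44 mm above the desk.
- model: Bystander: small card model of a house with a tower, on a board 100 x 80 mm, 85 mm high. Origin: centre of its underside.
- glue: Bystander: white glue bottle with a red cap, 44 mm in diameter, 100 mm high. Origin: centre of its underside.
- stamp: Bystander: wooden printing stamp with a knob, 75 x 50 mm, 60 mm high. Origin: centre of its underside.
Not all that is in view belongs to the job. There is more than one size of the stand; the one meant has the size given above.

How it is judged:
On the way, in this order (a step that is already met when the one before it is completed fails the run):
1. the reel, held in the fingers, is wholly beyond the open end of the arm and touches the stand no more (x of reel_mid in the frame of stand above 0.154 m and contact force between reel and stand below 0.1 N and contact force between the fingers and reel above 0.5 N), for 0.1 s.
2. the reel is set down in the tray while still in the fingers (x of reel_mid in the frame of tray between -0.075 and 0.075 m and y of reel_mid in the frame of tray between -0.065 and 0.065 m and z of reel_mid in the frame of tray below 0.052 m and contact force between reel and tray above 0.2 N and contact force between the fingers and reel above 0.3 N), for 0.05 s.
At the end, for the whole second after the job is handed in: the reel rests still in the tray, let go, its centre over the tray floor and no more than 52 mm above the tray's underside; the model, the glue bottle and the stamp are within 12 mm of where they stood (x of reel_mid in the frame of tray between -0.075 and 0.075 m and y of reel_mid in the frame of tray between -0.065 and 0.065 m and z of reel_mid in the frame of tray below 0.052 m and linear speed of reel below 0.02 m/s and angular speed of reel below 0.3 rad/s and contact force between reel and tray above 0.2 N and distance of each of model, glue, stamp from where it was at the start of the episode below 0.012 m); the robot touches nothing.
It fails at once if while it is drawn along (its centre 12 mm or more out along the arm), the reel is forced against the stand with more than 12 N (x of reel_mid in the frame of stand above 0.012 m and contact force between reel and stand above 12 N).
It fails at once if the fingers or the robot push on the stand with more than 10 N (contact force between the fingers and stand above 10 N or contact force between the arm and stand above 12 N).
It fails at once if the card model is pushed more than 12 mm (distance of model from where it was at the start of the episode above 0.012 m).
It fails at once if the glue bottle is pushed more than 12 mm (distance of glue from where it was at the start of the episode above 0.012 m).
It fails at once if the stamp is pushed more than 12 mm (distance of stamp from where it was at the start of the episode above 0.012 m).
It also fails if it takes over 72 s, if anything falls off the work surface, if the arm or the gripper's body presses on something with over 40 N, if the wrist force passes 120 N, or if a joint passes its speed limit or range.

## Working session

There is one attempt and no reset: what is moved stays moved. The work goes in short steps, Python scripts to look and compute and a tool call to move; the robot and the scene stay as the last step left them, time stands still between calls to the robot, and variables do not carry over. Pictures are saved under pics/ and viewed, about 8 in all and at most 12, crops included, and the job is handed in when it is done.

Besides the shell and the picture viewer there is one more tool, called after "Call:" in YAML: its name, and indented under it one key for each argument. carry_out: Moves the arm, as the interface text tells. Its arguments: {"type":"object","properties":{"deltas":{"type":"array"},"hand":{"type":"number"},"newtons":{"type":"number"}},"required":["deltas"]}

```bash
mkdir -p pics; cat > h.py <<'E'
import numpy as np, cv2
from station import readout, read_camera, get_calibration, bot, models
def K(c):
    f=200/np.tan(np.radians(c['fov_y'])/2); return np.array([[f,0,c['cx']],[0,f,c['cy']],[0,0,1.]])
def ray(c,px):  # px = (row,col)
    u=cv2.undistortPoints(np.array([[[px[1],px[0]]]],float),K(c),np.array(c['D'],float))[0,0]
    T=np.array(c['world_from_camera']); return T[:3,3],T[:3,:3]@np.array([u[0],u[1],1.])
def at_z(c,px,z):
    o,d=ray(c,px); return o+d*(z-o[2])/d[2]
def proj(c,P):
    T=np.linalg.inv(np.array(c['world_from_camera'])); r,_=cv2.Rodrigues(T[:3,:3])
    return cv2.projectPoints(np.array(P,float).reshape(-1,3),r,T[:3,3],K(c),np.array(c['D'],float))[0][:,0,::-1]
def tri(*cp):
    A=np.zeros((3,3));b=np.zeros(3)
    for c,p in cp:
        o,d=ray(c,p);d=d/np.linalg.norm(d);M=np.eye(3)-np.outer(d,d);A+=M;b+=M@o
    return np.linalg.solve(A,b)
def save(n,im): cv2.imwrite(f'pics/{n}.png',im[:,:,::-1])
E
python3 - <<'E'
from h import *
im={}
for n in('top','side'):
    im[n]=read_camera(n)
    c=get_calibration(n);print(n,c['fov_y'],np.round(c['world_from_camera'],3).tolist())
    for q in('stand','reel_mid','tray','model','glue','stamp'):
        print(q,[(np.round(d['centre'],0).tolist(),round(d['score'],2)) for d in models.spot_in(q,n)][:4])
    save(n,im[n])
print(readout.get_obs())
E
```

```text
top 56.12337014787897 [[-0.027, -0.997, 0.075, 0.501], [-0.999, 0.03, 0.04, -0.06], [-0.042, -0.074, -0.996, 0.874], [0.0, 0.0, 0.0, 1.0]]
stand [([226.0, 241.0], 0.97), ([312.0, 241.0], 0.93), ([104.0, 390.0], 0.91)]
reel_mid [([225.0, 214.0], 0.98)]
tray [([231.0, 424.0], 0.79)]
model [([121.0, 235.0], 0.63)]
glue [([115.0, 314.0], 0.64)]
stamp []
side 51.051307628237346 [[0.879, -0.29, 0.378, 0.172], [-0.476, -0.564, 0.675, -0.733], [0.018, -0.773, -0.634, 0.739], [0.0, 0.0, 0.0, 1.0]]
stand [([207.0, 196.0], 0.84), ([227.0, 425.0], 0.81), ([182.0, 265.0], 0.67)]
reel_mid [([139.0, 262.0], 0.69)]
tray [([296.0, 337.0], 0.79)]
model [([158.0, 348.0], 0.71), ([141.0, 264.0], 0.67)]
glue [([188.0, 375.0], 0.89)]
stamp [([241.0, 238.0], 0.82)]
{'t': 0.7, 'q': array([-1.23313444,  0.47697393,  0.02240897,  1.55540458, -0.01149544,
        1.10927475, -0.08308414]), 'joint_vel': array([-0.00070453,  0.00102391,  0.00135159,  0.00034349,  0.00091731,
       -0.00074522,  0.00163985]), 'joint_torque': array([-2.32668361e-05, -5.96168590e+01,  1.60663862e+00, -2.81496370e+01,
        1.25534489e-02,  1.78519880e-03,  1.39187094e-05]), 'eef_pos': array([0.29103286, 0.60906143, 0.24832364]), 'tool_rot': array([-2.28549058e-05,  8.45918312e-01,  5.33312486e-01,  2.54199519e-05]), 'contact_force': array([-0.15401038, -0.25871328,  0.11998237]), 'torque': array([-0.03740068,  0.00612127,  0.04250243]), 'gripper_width': 1.00209349124366}
```

View pics/top.png

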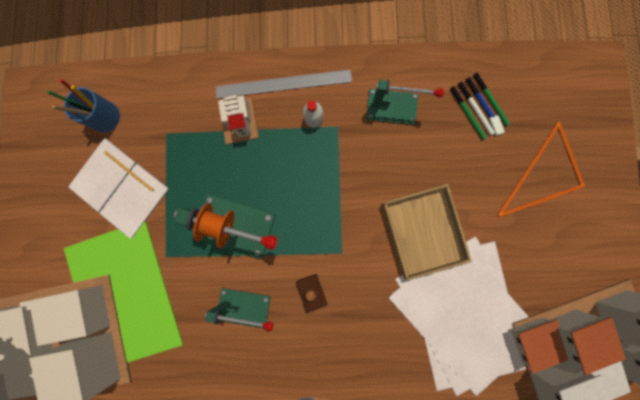

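View pics/side.png

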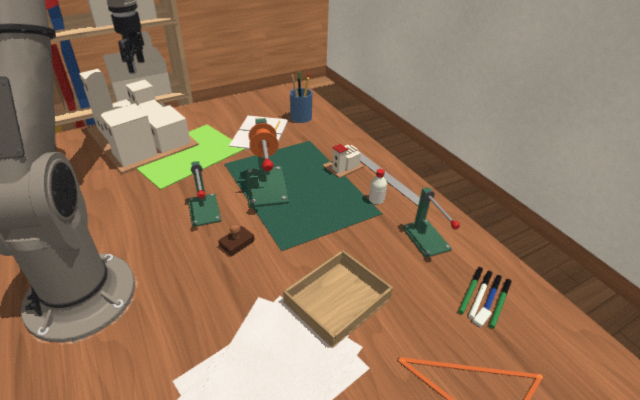

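Three stands show in the top view: (226,241) under the orange reel, (308,241), and (104,393). The first looks largest and carries the reel. I'll check its size and crop it.

```bash
python3 - <<'E'
from h import *
ct=get_calibration('top');cs=get_calibration('side')
im=read_camera('top');models
a=cv2.resize(im[185:265,165:295],None,fx=6,fy=6,interpolation=cv2.INTER_CUBIC)
save('crop_top',a)
def red(im,r0,r1,c0,c1):
    h=cv2.cvtColor(im,cv2.COLOR_RGB2HSV);m=((h[...,0]<4)|(h[...,0]>174))&(h[...,1]>170)&(h[...,2]>90)
    ys,xs=np.nonzero(m[r0:r1,c0:c1]);return ys.mean()+r0,xs.mean()+c0,len(ys)
rt=red(im,228,256,255,285);s=read_camera('side');rs=red(s,150,178,255,285);print(rt,rs)
k=tri((ct,rt[:2]),(cs,rs[:2]));print('keeper',k,proj(ct,k),proj(cs,k))
r=tri((ct,(225,214)),(cs,(139,262)));print('reel',r,proj(ct,r),proj(cs,r))
print('tray',at_z(ct,(231,424),.02),at_z(cs,(296,337),.02))
for n,p in(('model',(121,235)),('glue',(115,314)),('stamp',(293,311))):print(n,at_z(ct,p,.04))
E
```

```text
(np.float64(241.39735099337747), np.float64(269.10596026490066), 151) (np.float64(164.57894736842104), np.float64(267.0), 95)
keeper [0.48601269 0.06287957 0.15437084] [[240.86603258 269.34949936]] [[164.55197878 266.54328057]]
reel [0.51934148 0.16911943 0.16087472] [[224.93073699 214.03322511]] [[138.99566566 261.94427626]]
tray [ 0.49597593 -0.26552758  0.02      ] [ 0.49428814 -0.2733563   0.02      ]
model [0.76032927 0.15778117 0.04      ]
glue [ 0.76652948 -0.0248146   0.04      ]
stamp [ 0.36677311 -0.00767892  0.04      ]
```

View pics/crop_top.png

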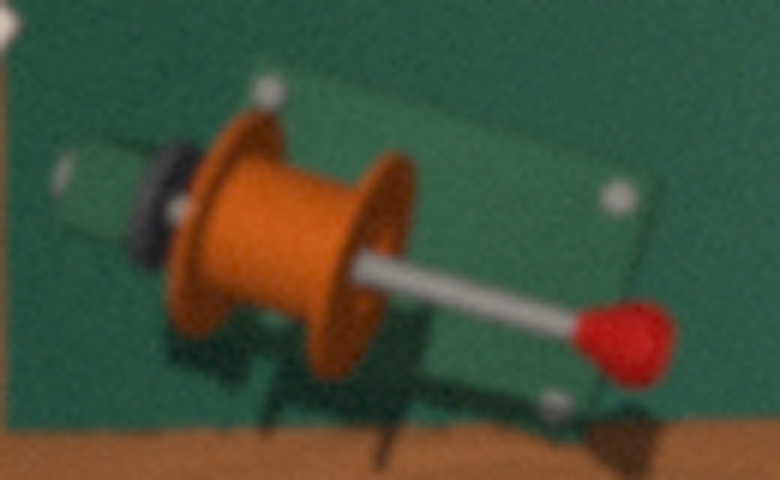

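```bash
python3 - <<'E'
from h import *
ct=get_calibration('top')
P=[at_z(ct,(185+r/6,165+c/6),.012) for c,r in((268,92),(618,198),(555,405))]
print(np.round(P,4),np.linalg.norm(P[1]-P[0]),np.linalg.norm(P[2]-P[1]))
d=P[1]-P[0];y1=np.degrees(np.arctan2(d[1],d[0]));e=P[1]-P[2];y2=np.degrees(np.arctan2(e[1],e[0]))-90
print('yaw',y1,y2,'centre',(P[0]+P[2])/2)
# hover: tool goal
o=readout.get_obs();from scipy.spatial.transform import Rotation as R
q=o['tool_rot'];Rm=R.from_quat(np.r_[q[1:],q[0]]).as_matrix();print(Rm.round(3))
print('shift cm',100*Rm.T@(np.array([.50,.115,.36])-o['eef_pos']))
c=get_calibration('wrist');T=np.array(c['world_from_camera']);print('cam in tool',Rm.T@(T[:3,3]-o['eef_pos']),(Rm.T@T[:3,:3]).round(3),c['fov_y'])
E
```

```text
[[0.5811 0.227  0.012 ]
 [0.5359 0.0893 0.012 ]
 [0.457  0.1153 0.012 ]] 0.14491958581302491 0.08305516703716423
yaw -108.21035690093838 -108.17842604286814 centre [0.5190502  0.17113057 0.012     ]
[[ 0.431  0.902  0.   ]
 [ 0.902 -0.431  0.   ]
 [ 0.    -0.    -1.   ]]
shift cm [-35.5657666   40.15687318 -11.16947724]
cam in tool [ 7.74708438e-05 -8.31792608e-02 -1.25437998e-01] [[ 1.     0.    -0.001]
 [ 0.     0.947  0.32 ]
 [ 0.001 -0.32   0.947]] 59.263307243382975
```

Call:
carry_out:
  deltas:
    - [[0, 0, -6], 0]
    - [[-4, 4.5, -11.2], 10]
    - [[-8, 9, -11.2], 20]
    - [[-12, 13.5, -11.2], 30]
    - [[-16, 18, -11.2], 40]
    - [[-20, 22.5, -11.2], 50]
    - [[-24, 27, -11.2], 60]
    - [[-28, 31.5, -11.2], 70]
    - [[-32, 36, -11.2], 80]
    - [[-35.6, 40.2, -11.2], 82.6]
  hand: 1
  newtons: 30

```text
t: 2.05
eef_pos: [0.5008, 0.1123, 0.3607]
tool_rot: [-0.0, 0.987, -0.159, 0.0]
contact_force: [0.4, 0.8, -0.5]
gripper_width: 0.998
```

Call:
carry_out:
  deltas:
    - [[0, 0, 0], 0]
    - [[0, 0, 0], 0]

```text
t: 2.3
eef_pos: [0.5006, 0.1126, 0.3608]
tool_rot: [-0.001, 0.987, -0.159, 0.0]
contact_force: [-0.3, 1.2, -0.0]
gripper_width: 0.997
```

```bash
python3 - <<'E'
from h import *
from scipy.spatial.transform import Rotation as R
o=readout.get_obs();c=get_calibration('wrist');im=read_camera('wrist')
print(o['t'],o['eef_pos'],o['contact_force'],o['q'].round(2));q=o['tool_rot'];Rm=R.from_quat(np.r_[q[1:],q[0]]).as_matrix();print(Rm.round(3))
save('w1',im)
import json;json.dump({k:np.array(v).tolist() for k,v in c.items()},open('c1.json','w'))
y=np.radians(-108.2);S=np.array([[np.cos(y),-np.sin(y),0],[np.sin(y),np.cos(y),0],[0,0,1]]);s0=np.array([.519,.171,0])
for n,p in(('bend',(.035,0,.17)),('shoulder',(-.0365,0,.17)),('scr',(.072,.042,.012)),('scr',(.072,-.042,.012))):print(n,proj(c,s0+S@np.array(p)))
E
```

```text
2.3 [0.50062251 0.11259377 0.36083289] [-0.27855824  1.19886063 -0.03190582] [-0.8   0.11  0.51  1.81 -0.06  1.23 -0.6 ]
[[ 0.949 -0.315  0.001]
 [-0.315 -0.949  0.001]
 [ 0.    -0.002 -1.   ]]
bend [[143.89835766 325.62776593]]
shoulder [[ 59.89992621 325.37957427]]
scr [[150.35089715 356.48826238]]
scr [[150.52499962 294.93633976]]
```

View pics/w1.png

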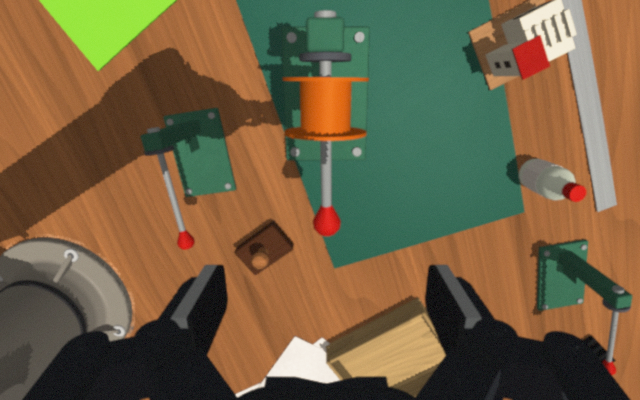

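```bash
python3 - <<'E'
from h import *
import json
c=json.load(open('c1.json'));im=cv2.imread('pics/w1.png')[:,:,::-1]
g=cv2.cvtColor(im,cv2.COLOR_RGB2GRAY).astype(float)
def cen(p,w=5):
    r,k=p;a=g[r-w:r+w+1,k-w:k+w+1];a=np.clip(a-np.percentile(a,75),0,None);yy,xx=np.mgrid[r-w:r+w+1,k-w:k+w+1];return (a*yy).sum()/a.sum(),(a*xx).sum()/a.sum()
S4=[cen(p) for p in((37,292),(36,359),(152,295),(152,358))];print(np.round(S4,1))
P=np.array([at_z(c,p,.012) for p in S4]);print(P.round(4),P.mean(0))
for a,b in((0,2),(1,3)):
    d=P[b]-P[a];print(np.linalg.norm(d),np.degrees(np.arctan2(d[1],d[0])))
d=P[1]+P[3]-P[0]-P[2];print('y yaw',np.degrees(np.arctan2(d[1],d[0]))-90)
h=cv2.cvtColor(im,cv2.COLOR_RGB2HSV);m=((h[...,0]<4)|(h[...,0]>174))&(h[...,1]>170)&(h[...,2]>70)
ys,xs=np.nonzero(m[195:250,305:350]);kw=(ys.mean()+195,xs.mean()+305);print('red',kw,len(ys),ys.min()+195,ys.max()+195,xs.min()+305,xs.max()+305)
ct=get_calibration('top');cs=get_calibration('side')
kt=(241.4,269.1);ks=(164.58,267.0)
y=np.radians(-108.2);ax=np.array([np.cos(y),np.sin(y),0]);ay=np.array([-ax[1],ax[0],0])
for n,l in(('ws',((c,kw),(cs,ks))),('wt',((c,kw),(ct,kt))),('wts',((c,kw),(ct,kt),(cs,ks)))):
    k=tri(*l);d=k-np.array([.519,.171,0]);print(n,k.round(4),'stand',(d@ax).round(4),(d@ay).round(4),k[2].round(4),[np.round(proj(a,k)-b,1).tolist() for a,b in l])
# bar centre columns per row
for r in(62,72,140,150,160,170,180,190,200):
    row=im[r,300:350].astype(int);w=np.nonzero((abs(row[:,0]-row[:,1])<22)&(row.min(1)>75))[0];print(r,w.min()+300 if len(w) else None,w.max()+300 if len(w) else None)
E
```

```text
[[ 36.5 290.5]
 [ 36.4 358.6]
 [152.  297.3]
 [151.5 356.4]]
[[0.5002 0.2529 0.012 ]
 [0.5806 0.2262 0.012 ]
 [0.459  0.1128 0.012 ]
 [0.5359 0.0879 0.012 ]] [0.51892283 0.16996504 0.012     ]
0.14597882269096682 -106.37128018413554
0.14536639472304425 -107.9342579231325
y yaw -108.1140187338249
red (np.float64(221.3217391304348), np.float64(326.57565217391306)) 575 207 235 314 339
ws [0.4846 0.0598 0.1565] stand 0.1164 0.002 0.1565 [[[0.1, 1.3]], [[0.0, -0.5]]]
wt [0.4846 0.0622 0.1617] stand 0.1141 0.0013 0.1617 [[[-0.1, 0.6]], [[0.3, -0.1]]]
wts [0.4849 0.0612 0.1567] stand 0.115 0.0019 0.1567 [[[-1.2, 1.1]], [[0.1, 0.9]], [[-0.3, -0.7]]]
62 320 331
72 320 330
140 347 349
150 321 330
160 322 331
170 321 330
180 321 331
190 321 331
200 321 331
```

Call:
carry_out:
  deltas:
    - [[-5, 0, 0], 0]
    - [[-10, -1, 0], 0]
    - [[-14, -1, 0], 0]
    - [[-14, -1, 0], 0]
    - [[-14, -1, 0], 0]

```text
t: 2.98
eef_pos: [0.3707, 0.1674, 0.361]
tool_rot: [-0.001, 0.988, -0.158, 0.001]
contact_force: [-0.2, -0.1, -0.2]
gripper_width: 1.002
```

```bash
cat > snap.py <<'E'
import sys,json
from h import *
n=sys.argv[1];c=get_calibration('wrist');im=read_camera('wrist');save(n,im)
json.dump({k:np.array(v).tolist() for k,v in c.items()},open(n+'.json','w'));o=readout.get_obs();print(o['t'],o['eef_pos'],o['contact_force'])
E
cp c1.json w1.json; python3 snap.py w2
```

```text
3.025 [0.37105286 0.16706488 0.36087444] [-0.03554354 -0.39713909 -0.29437169]
```

Call:
carry_out:
  deltas:
    - [[6, 0, 0], 0]
    - [[12, 0, 0], 0]
    - [[18, 0, 0], 0]
    - [[24, 0, 0], 0]
    - [[28, 0, 0], 0]
    - [[28, 0, 0], 0]
    - [[28, 0, 0], 0]

```text
t: 3.9
eef_pos: [0.637, 0.0793, 0.3604]
tool_rot: [-0.0, 0.987, -0.159, -0.0]
contact_force: [-0.5, 0.4, 0.2]
gripper_width: 0.999
```

```bash
python3 snap.py w3; python3 - <<'E'
import cv2,numpy as np
a=cv2.imread('pics/w2.png');b=cv2.imread('pics/w3.png')
cv2.imwrite('pics/w23.png',np.vstack([a[0:290],b[0:290]]))
E
```

```text
3.95 [0.63660992 0.0797888  0.36080831] [ 0.09522657  0.0066375  -1.28350397]
```

View pics/w23.png

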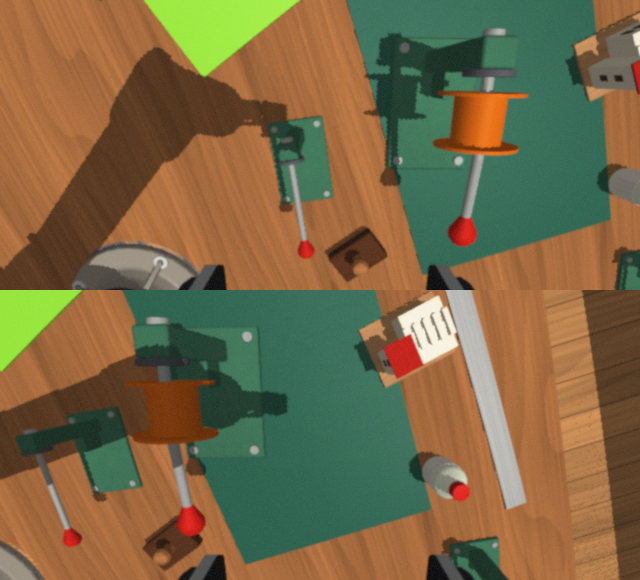

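```bash
cat > fit.py <<'E'
from h import *
import json
from scipy.optimize import least_squares
V={'w1':dict(scr={0:(37,292),1:(36,359),3:(152,358)},red=(220,327),inn=67),
   'w2':dict(scr={0:(47,404),2:(160,398),3:(160,458)},red=(231,463),inn=83),
   'w3':dict(scr={1:(47,247),3:(160,254),2:(160,194)},red=(230,190),inn=83)}
sg=[(-1,-1),(-1,1),(1,-1),(1,1)]
C={};O={}
for n,v in V.items():
    im=cv2.imread(f'pics/{n}.png')[:,:,::-1];C[n]=json.load(open(n+'.json'));g=cv2.cvtColor(im,cv2.COLOR_RGB2GRAY).astype(float)
    def cen(p,w=6):
        r,k=p;a=g[r-w:r+w+1,k-w:k+w+1];m=(a>np.percentile(a,50)+35).astype(np.uint8)
        N,l,s,ce=cv2.connectedComponentsWithStats(m);i=1+np.argmin([np.hypot(*(ce[j]-w))for j in range(1,N)]);return ce[i][1]+r-w,ce[i][0]+k-w,s[i,4]
    S={i:cen(p) for i,p in v['scr'].items()}
    h=cv2.cvtColor(im,cv2.COLOR_RGB2HSV);m=((h[...,0]<5)|(h[...,0]>174))&(h[...,1]>160)&(h[...,2]>60)
    r,k=v['red'];m=m[r-25:r+25,k-20:k+20];ys,xs=np.nonzero(m);kw=(ys.mean()+r-25,xs.mean()+k-20)
    # inner bar: bright grey run near expected col
    col={'w1':325,'w2':489,'w3':164}[n];row=im[v['inn'],col-18:col+18].astype(int)
    w=np.nonzero((abs(row[:,0]-row[:,1])<22)&(row.min(1)>75))[0]
    print(n,{i:np.round(s,1).tolist() for i,s in S.items()},np.round(kw,1),len(ys),'inn',w.min()+col-18,w.max()+col-18)
    O[n]=(S,kw,(v['inn'],(w.min()+w.max())/2+col-18))
def f(p):
    x0,y0,yaw,hx,hy,kx,ky,kz=p[:8];off=p[8:11]
    ax=np.array([np.cos(yaw),np.sin(yaw),0]);ay=np.array([-ax[1],ax[0],0]);W=lambda x,y,z:np.array([x0,y0,0])+ax*x+ay*y+np.array([0,0,z])
    r=list(off/.002)
    for j,n in enumerate(C):
        c=dict(C[n]);T=np.array(c['world_from_camera']);T[:3,3]+=T[:3,:3]@off;c['world_from_camera']=T
        S,kw,inn=O[n]
        for i,s in S.items(): r+=list(proj(c,W(sg[i][0]*hx,sg[i][1]*hy,.013))[0]-s[:2])
        r+=list(2*(proj(c,W(kx,ky,kz))[0]-kw))
        r+=list(2*(proj(c,W(p[11+j],0,.17))[0]-inn))
    return np.array(r)
p0=np.r_[.519,.171,np.radians(-108.2),.073,.042,.115,.002,.157,0,0,0,-.03,-.03,-.03]
s=least_squares(f,p0);p=s.x
cov=np.linalg.inv(s.jac.T@s.jac)*2*s.cost/(len(s.fun)-len(p)+3)
print('stand',p[:2].round(4),np.degrees(p[2]).round(2),'h',p[3:5].round(4),'keeper',p[5:8].round(4),'sd',np.sqrt(np.diag(cov))[:8].round(4),'off',p[8:11].round(4))
print('inn',p[11:].round(3));print(s.fun.round(1))
L=np.hypot(p[5]-.035,0)
print('sag',np.degrees(np.arctan2(.17-p[7],L)),'lean',np.degrees(np.arctan2(p[6],L)),'s',np.linalg.norm(p[5:8]-[.035,0,.17]))
E
python3 fit.py
```

```text
Traceback (most recent call last):
  File "fit.py", line 14, in <module>
    S={i:cen(p) for i,p in v['scr'].items()}
         ~~~^^^
  File "fit.py", line 13, in cen
    N,l,s,ce=cv2.connectedComponentsWithStats(m);i=1+np.argmin([np.hypot(*(ce[j]-w))for j in range(1,N)]);return ce[i][1]+r-w,ce[i][0]+k-w,s[i,4]
                                                     ~~~~~~~~~^^^^^^^^^^^^^^^^^^^^^^^^^^^^^^^^^^^^^^^^^^^
ValueError: attempt to get argmin of an empty sequence
```

```bash
sed -i 's/a>np.percentile(a,50)+35/a>(np.percentile(a,50)+a.max())\/2/' fit.py; python3 fit.py
```

```text
w1 {0: [36.9, 291.0, 61.0], 1: [36.4, 359.1, 69.0], 3: [151.5, 356.5, 52.0]} [221.3 326.6] 590 inn 320 330
w2 {0: [47.2, 404.2, 62.0], 2: [160.1, 400.1, 16.0], 3: [160.4, 458.3, 52.0]} [231.7 462.4] 611 inn 482 493
w3 {1: [46.0, 246.7, 61.0], 3: [159.6, 253.7, 53.0], 2: [160.0, 195.6, 18.0]} [231.4 190. ] 632 inn 159 168
stand [0.5188 0.17  ] -107.56 h [0.0725 0.0412] keeper [ 0.1149 -0.0009  0.1569] sd [0.0011 0.0012 0.0028 0.0002 0.0003 0.0004 0.0004 0.0006] off [-0.     -0.0002  0.0006]
inn [-0.032 -0.031 -0.031]
[-0.  -0.1  0.3  0.3  0.7 -0.3 -1.1 -0.2  0.2  0.2 -0.5 -0.   0.3  0.3
  0.2  0.5 -1.6 -0.2 -0.4  0.1  0.3  0.   0.3 -0.3 -0.5 -0.4  0.8  0.2
 -0.5 -0.3  0.3 -0.   0.1]
sag 9.312368144014895 lean -0.6515108102729251 s 0.08101076742525738
```

```bash
cat >> fit.py <<'E'
yaw=p[2];ax=np.array([np.cos(yaw),np.sin(yaw),0]);ay=np.array([-ax[1],ax[0],0]);s0=np.array([p[0],p[1],0])
print('keeper world',s0+ax*p[5]+ay*p[6]+[0,0,p[7]],'keeper tri',tri(*[(C[n],O[n][1]) for n in C]))
cc=[]
for n in C:
    im=cv2.imread(f'pics/{n}.png')[:,:,::-1];h=cv2.cvtColor(im,cv2.COLOR_RGB2HSV);m=((h[...,0]>5)&(h[...,0]<14)&(h[...,1]>215)&(h[...,2]>60)).astype(np.uint8)
    N,l,st,ce=cv2.connectedComponentsWithStats(m);i=1+np.argmax(st[1:,4]);x,y_,w,hh,A=st[i]
    print(n,st[i],ce[i]);b=np.nonzero(l==i)
    cc.append((C[n],(y_+hh/2-.5,ce[i][0])))
    # stand-frame x of front/back extreme rows at z=.159..197
r=tri(*cc);d=r-s0;print('reel',r,'stand',d@ax,d@ay)
from scipy.spatial.transform import Rotation as R
o=readout.get_obs();q=o['tool_rot'];Rm=R.from_quat(np.r_[q[1:],q[0]]).as_matrix()
print('to reel cm',100*Rm.T@(np.array([r[0],r[1],.155])-o['eef_pos']),o['eef_pos'],np.degrees(np.arctan2(Rm[1,0],Rm[0,0])))
E
python3 fit.py|tail -7
```

```text
sag 9.312368144014895 lean -0.6515108102729251 s 0.08101076742525738
keeper world [0.4832494  0.06066299 0.15689192] keeper tri [0.48325903 0.06065827 0.15750433]
w1 [ 285   78   82   62 3044] [324.72667543 109.23620237]
w2 [ 435   92   91   62 3072] [478.7985026  123.40885417]
w3 [ 125   91   92   62 2878] [172.46838082 122.26650452]
reel [0.51729882 0.16700829 0.1626583 ] stand 0.0032754470345456536 -0.0005310908824697688
to reel cm [-14.05909868  -4.53065696  20.58662917] [0.63660992 0.0797888  0.36080831] -18.1944187285198
```

Call:
carry_out:
  deltas:
    - [[-5, -1.5, 2], 0]
    - [[-10, -3, 4], 0]
    - [[-14.1, -4.5, 6], 0]
    - [[-14.1, -4.5, 6], 0]
    - [[-14.1, -4.5, 9], 0]
    - [[-14.1, -4.5, 12], 0]
    - [[-14.1, -4.5, 12], 0]

```text
t: 4.82
eef_pos: [0.5158, 0.166, 0.24]
tool_rot: [0.0, 0.987, -0.158, -0.001]
contact_force: [0.4, -0.4, -0.1]
gripper_width: 0.999
```

```bash
python3 snap.py w4; python3 - <<'E'
from h import *;import json
c=json.load(open('w4.json'))
im=cv2.imread('pics/w4.png')[:,:,::-1];h=cv2.cvtColor(im,cv2.COLOR_RGB2HSV);m=((h[...,0]>5)&(h[...,0]<14)&(h[...,1]>215)&(h[...,2]>60)).astype(np.uint8)
N,l,st,ce=cv2.connectedComponentsWithStats(m);i=1+np.argmax(st[1:,4]);print(st[i],ce[i],at_z(c,(ce[i][1],ce[i][0]),.165))
from scipy.spatial.transform import Rotation as R
o=readout.get_obs();q=o['tool_rot'];Rm=R.from_quat(np.r_[q[1:],q[0]]).as_matrix();print('to reel',100*Rm.T@(np.array([.5173,.167,.155])-o['eef_pos']),o['gripper_width'])
E
```

```text
4.875 [0.51684458 0.16629076 0.24133736] [0.83230534 0.09174362 0.05379222]
[ 267  162  125  115 8504] [329.11006585 220.55809031] [0.5166226  0.16488623 0.165     ]
to reel [ 0.02175172 -0.07318258  8.63380946] 1.0006170044827531
```

View pics/w4.png

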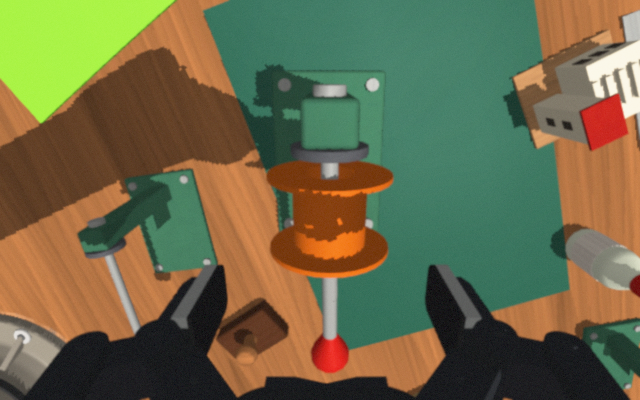

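Aligned: reel at (220,329), keeper at (352,330), with the jaws straddling the barrel. I'll descend and close.

Call:
carry_out:
  deltas:
    - [[0, 0, 2.5], 0]
    - [[0, 0, 5], 0]
    - [[0, 0, 7], 0]
    - [[0, 0, 8.6], 0]
    - [[0, 0, 8.6], 0]
    - [[0, 0, 8.6], 0]

```text
t: 5.62
eef_pos: [0.5176, 0.1666, 0.1564]
tool_rot: [-0.001, 0.987, -0.158, 0.001]
contact_force: [0.5, 0.4, 0.3]
gripper_width: 0.996
```

Call:
carry_out:
  deltas:
    - [[0, 0, 0], 0]
    - [[0, 0, 0], 0]
    - [[0, 0, 0], 0]
    - [[0, 0, 0], 0]
    - [[0, 0, 0], 0]
    - [[0, 0, 0], 0]
  hand: 0.3
  newtons: 25

```text
t: 6.38
eef_pos: [0.518, 0.1667, 0.157]
tool_rot: [-0.001, 0.987, -0.158, 0.001]
contact_force: [-2.1, -0.3, 5.6]
gripper_width: 0.534
```

Call:
carry_out:
  deltas:
    - [[0, 0, -0.3], 0]
    - [[0, 0, -0.6], 0]
    - [[0, 0, -0.9], 0]
    - [[0, 0, -1.1], 0]
    - [[0, 0, -1.1], 0]
    - [[0, 0, -1.1], 0]

```text
t: 7.12
eef_pos: [0.5179, 0.1667, 0.1679]
tool_rot: [-0.001, 0.987, -0.158, 0.001]
contact_force: [0.0, -0.2, -0.5]
gripper_width: 0.532
```

```bash
cat > st.py <<'E'
# average state over n camera periods; tool pose in stand frame (stand fit) and forces along stand axes
import sys
from h import *
P=[];F=[]
for i in range(int(sys.argv[1]) if len(sys.argv)>1 else 4):
    im=read_camera('wrist');o=readout.get_obs();P.append(o['eef_pos']);F.append(o['contact_force'])
P=np.array(P);F=np.array(F);y=np.radians(-108.);A=np.array([[np.cos(y),np.sin(y),0],[-np.sin(y),np.cos(y),0],[0,0,1]])
p=A@(P.mean(0)-[.5188,.170,0]);f=A@F.mean(0)
print('t',o['t'],'stand-frame mm',(1000*p).round(1),'sd',(1000*P.std(0)).round(1),'F',f.round(1),'sd',F.std(0).round(1),'w',o['gripper_width'])
print('keeper stand mm',(1000*A@(np.array([.4833,.0607,.1570])-[.5188,.170,0])).round(1))
if len(sys.argv)>2: save(sys.argv[2],im)
E
python3 st.py 5 w5
```

```text
t 7.375 stand-frame mm [  3.5   0.2 167.9] sd [0. 0. 0.] F [ 0.2 -0.3 -0.7] sd [0.6 0.3 0.3] w 0.5291832180780907
keeper stand mm [114.9   0.  157. ]
```

View pics/w5.png

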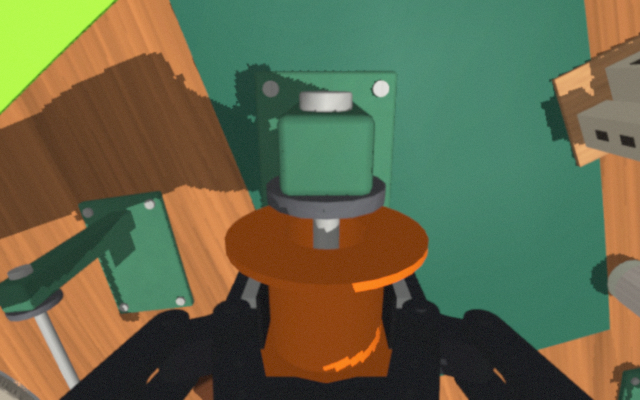

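Call:
carry_out:
  deltas:
    - [[0, 0.8, 0], 0]
    - [[0, 1.6, 0.05], 0]
    - [[0, 2.4, 0.1], 0]
    - [[0, 3.2, 0.2], 0]
    - [[0, 3.9, 0.3], 0]
    - [[0, 4.6, 0.4], 0]
    - [[0, 5.2, 0.45], 0]
    - [[0, 5.2, 0.45], 0]

```text
t: 8.38
eef_pos: [0.5015, 0.1168, 0.1632]
tool_rot: [-0.001, 0.987, -0.159, 0.001]
contact_force: [-0.8, 0.2, -0.1]
gripper_width: 0.53
```

```bash
python3 st.py 4
```

```text
t 8.575 stand-frame mm [5.520e+01 1.000e-01 1.633e+02] sd [0.  0.2 0. ] F [ 0.1  0.  -0.8] sd [0.3 0.4 0.2] w 0.5331357243451598
keeper stand mm [114.9   0.  157. ]
```

Call:
carry_out:
  deltas:
    - [[0, 0.4, 0.08], 0]
    - [[0, 0.8, 0.17], 0]
    - [[0, 1.2, 0.26], 0]
    - [[0, 1.6, 0.35], 0]
    - [[0, 2.0, 0.46], 0]
    - [[0, 2.4, 0.58], 0]
    - [[0, 2.4, 0.58], 0]
    - [[0, 2.4, 0.58], 0]

```text
t: 9.57
eef_pos: [0.4944, 0.0949, 0.1574]
tool_rot: [-0.001, 0.987, -0.158, 0.001]
contact_force: [-0.2, 0.3, -1.1]
gripper_width: 0.534
```

```bash
python3 st.py 4
```

```text
t 9.775 stand-frame mm [ 78.8  -0.  157.4] sd [0. 0. 0.] F [-0.2 -0.  -1.3] sd [0.5 0.6 0.4] w 0.5347575457384081
keeper stand mm [114.9   0.  157. ]
```

Call:
carry_out:
  deltas:
    - [[0, 0.15, 0.06], 0]
    - [[0, 0.3, 0.12], 0]
    - [[0, 0.45, 0.16], 0]
    - [[0, 0.6, 0.2], 0]
    - [[0, 0.6, 0.2], 0]
    - [[0, 0.6, 0.2], 0]

```text
t: 10.52
eef_pos: [0.4926, 0.0894, 0.1555]
tool_rot: [-0.001, 0.987, -0.158, 0.001]
contact_force: [-0.2, 0.4, -1.1]
gripper_width: 0.534
```

Call:
carry_out:
  deltas:
    - [[0, 0.1, 0.02], 0]
    - [[0, 0.2, 0.03], 0]
    - [[0, 0.3, 0.05], 0]
    - [[0, 0.3, 0.05], 0]
    - [[0, 0.3, 0.05], 0]

```text
t: 11.15
eef_pos: [0.4916, 0.0865, 0.1549]
tool_rot: [-0.001, 0.987, -0.158, 0.001]
contact_force: [0.6, 0.0, -0.9]
gripper_width: 0.532
```

```bash
python3 st.py 5
```

```text
t 11.4 stand-frame mm [ 8.780e+01 -1.000e-01  1.549e+02] sd [0. 0. 0.] F [-0.   0.4 -0.9] sd [0.4 0.4 0.4] w 0.5335149078686933
keeper stand mm [114.9   0.  157. ]
```

Call:
carry_out:
  deltas:
    - [[0, 0.1, 0], 0]
    - [[0, 0.2, 0], 0]
    - [[0, 0.3, 0], 0]
    - [[0, 0.3, 0], 0]

```text
t: 11.9
eef_pos: [0.4907, 0.0835, 0.1549]
tool_rot: [-0.001, 0.987, -0.158, 0.001]
contact_force: [-0.2, 0.1, -0.2]
gripper_width: 0.532
```

```bash
python3 st.py 4
```

```text
t 12.1 stand-frame mm [ 90.8  -0.  154.9] sd [0. 0. 0.] F [ 0.2 -0.1 -1.1] sd [0.6 0.5 0.2] w 0.5288781866656428
keeper stand mm [114.9   0.  157. ]
```

Call:
carry_out:
  deltas:
    - [[0, 0.1, 0], 0]
    - [[0, 0.2, 0], 0]
    - [[0, 0.3, 0], 0]
    - [[0, 0.4, 0], 0]
    - [[0, 0.4, 0], 0]

```text
t: 12.72
eef_pos: [0.4894, 0.0798, 0.1549]
tool_rot: [-0.001, 0.987, -0.158, 0.001]
contact_force: [-0.5, 0.8, -1.5]
gripper_width: 0.535
```

```bash
python3 st.py 4
```

```text
t 12.925 stand-frame mm [ 9.470e+01 -1.000e-01  1.549e+02] sd [0. 0. 0.] F [-0.5 -0.3 -0.7] sd [0.3 0.1 0.4] w 0.5297690140916401
keeper stand mm [114.9   0.  157. ]
```

Call:
carry_out:
  deltas:
    - [[0, 0.15, 0], 0]
    - [[0, 0.3, 0], 0]
    - [[0, 0.45, 0], 0]
    - [[0, 0.6, 0], 0]
    - [[0, 0.75, 0], 0]
    - [[0, 0.9, 0], 0]
    - [[0, 0.9, 0], 0]

```text
t: 13.8
eef_pos: [0.4867, 0.0713, 0.1549]
tool_rot: [-0.001, 0.987, -0.158, 0.001]
contact_force: [-0.3, 0.1, -0.7]
gripper_width: 0.534
```

```bash
python3 st.py 4
```

```text
t 14.0 stand-frame mm [ 1.037e+02 -1.000e-01  1.549e+02] sd [0.  0.1 0. ] F [-0.1  0.  -0.9] sd [0.7 0.2 0.4] w 0.5304815109974996
keeper stand mm [114.9   0.  157. ]
```

Call:
carry_out:
  deltas:
    - [[0, 0.15, 0], 0]
    - [[0, 0.3, 0], 0]
    - [[0, 0.45, 0], 0]
    - [[0, 0.6, 0], 0]
    - [[0, 0.75, 0], 0]
    - [[0, 0.9, 0], 0]
    - [[0, 0.9, 0], 0]

```text
t: 14.88
eef_pos: [0.4838, 0.0628, 0.1549]
tool_rot: [-0.001, 0.987, -0.158, 0.001]
contact_force: [-0.0, -0.3, -0.8]
gripper_width: 0.531
```

```bash
python3 st.py 4
```

```text
t 15.075 stand-frame mm [ 1.126e+02 -1.000e-01  1.549e+02] sd [0. 0. 0.] F [ 0.  -0.2 -0.5] sd [0.5 0.6 0.3] w 0.5321937344422382
keeper stand mm [114.9   0.  157. ]
```

Call:
carry_out:
  deltas:
    - [[0, 0.15, 0], 0]
    - [[0, 0.3, 0], 0]
    - [[0, 0.45, 0], 0]
    - [[0, 0.6, 0], 0]
    - [[0, 0.75, 0], 0]
    - [[0, 0.9, 0], 0]
    - [[0, 0.9, 0], 0]

```text
t: 15.95
eef_pos: [0.4811, 0.0543, 0.1548]
tool_rot: [-0.001, 0.987, -0.158, 0.001]
contact_force: [0.6, 0.2, -1.4]
gripper_width: 0.535
```

```bash
python3 st.py 4
```

```text
t 16.15 stand-frame mm [ 1.215e+02 -1.000e-01  1.548e+02] sd [0. 0. 0.] F [-0.2 -0.3 -0.4] sd [0.4 0.3 0.4] w 0.5294105216762568
keeper stand mm [114.9   0.  157. ]
```

Call:
carry_out:
  deltas:
    - [[0, 0.15, 0], 0]
    - [[0, 0.3, 0], 0]
    - [[0, 0.45, 0], 0]
    - [[0, 0.6, 0], 0]
    - [[0, 0.75, 0], 0]
    - [[0, 0.9, 0], 0]
    - [[0, 0.9, 0], 0]

```text
t: 17.02
eef_pos: [0.4783, 0.0458, 0.1548]
tool_rot: [-0.001, 0.987, -0.158, 0.001]
contact_force: [0.0, -0.6, -0.7]
gripper_width: 0.532
```

```bash
python3 st.py 4
```

```text
t 17.225 stand-frame mm [ 1.304e+02 -1.000e-01  1.548e+02] sd [0. 0. 0.] F [ 0.   0.  -0.3] sd [0.7 0.6 0.3] w 0.5340501749867719
keeper stand mm [114.9   0.  157. ]
```

Call:
carry_out:
  deltas:
    - [[0, 0.15, -0.03], 0]
    - [[0, 0.3, -0.03], 0]
    - [[0, 0.45, -0.03], 0]
    - [[0, 0.6, -0.03], 0]
    - [[0, 0.75, -0.03], 0]
    - [[0, 0.9, -0.03], 0]
    - [[0, 0.9, -0.03], 0]

```text
t: 18.1
eef_pos: [0.4755, 0.0374, 0.1551]
tool_rot: [-0.002, 0.987, -0.158, 0.001]
contact_force: [0.4, -0.7, 0.3]
gripper_width: 0.534
```

```bash
python3 st.py 4
```

```text
t 18.3 stand-frame mm [139.4  -0.2 155.1] sd [0. 0. 0.] F [-0.1  0.  -0.5] sd [0.1 0.4 0.3] w 0.5352774348823605
keeper stand mm [114.9   0.  157. ]
```

Call:
carry_out:
  deltas:
    - [[0, 0.2, 0], 0]
    - [[0, 0.4, 0], 0]
    - [[0, 0.6, 0], 0]
    - [[0, 0.8, 0], 0]
    - [[0, 1.1, 0], 0]
    - [[0, 1.4, 0], 0]
    - [[0, 1.8, 0], 0]
    - [[0, 2.2, 0], 0]
    - [[0, 2.7, 0], 0]
    - [[0, 2.7, 0], 0]

```text
t: 19.55
eef_pos: [0.467, 0.0114, 0.155]
tool_rot: [-0.001, 0.987, -0.158, 0.001]
contact_force: [0.3, 1.3, -0.4]
gripper_width: 0.538
```

```bash
python3 - <<'E'
from h import *
ct=get_calibration('top')
im=read_camera('top')
a=cv2.resize(im[150:300,170:490],None,fx=2.5,fy=2.5,interpolation=cv2.INTER_CUBIC);save('t2',a)
E
python3 st.py 4
```

```text
t 19.8 stand-frame mm [166.2  -0.2 155. ] sd [0.  0.1 0. ] F [-0.2 -0.2 -0.8] sd [0.1 0.4 0.4] w 0.5300700807858416
keeper stand mm [114.9   0.  157. ]
```

View pics/t2.png

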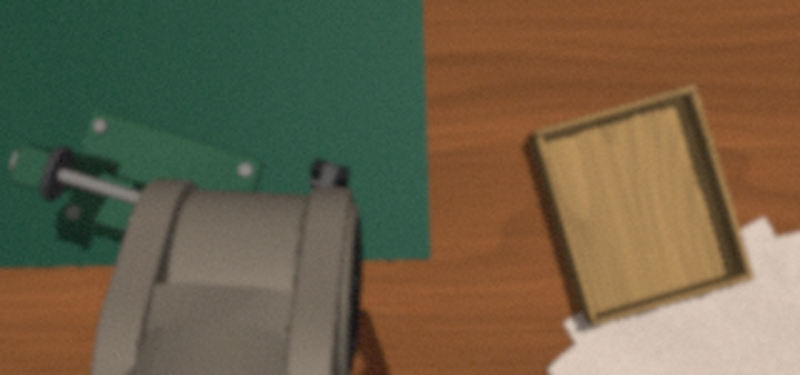

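```bash
python3 - <<'E'
from h import *
ct=get_calibration('top')
P=np.array([at_z(ct,(150+r/2.5,170+c/2.5),.04) for c,r in((535,135),(695,88),(748,275),(590,325))])
print(P.round(3),P.mean(0))
for i in range(4):
    d=P[(i+1)%4]-P[i];print(np.linalg.norm(d).round(3),np.degrees(np.arctan2(d[1],d[0])).round(1))
from scipy.spatial.transform import Rotation as R
o=readout.get_obs();q=o['tool_rot'];Rm=R.from_quat(np.r_[q[1:],q[0]]).as_matrix();print('shift',100*Rm.T@(np.r_[P.mean(0)[:2],.17]-o['eef_pos']))
E
```

```text
[[ 0.558 -0.175  0.04 ]
 [ 0.596 -0.319  0.04 ]
 [ 0.43  -0.357  0.04 ]
 [ 0.39  -0.217  0.04 ]] [ 0.49352427 -0.26703484  0.04      ]
0.149 -75.4
0.171 -167.0
0.146 105.6
0.173 14.0
shift [11.18570987 25.70086097 -1.56822571]
```

Call:
carry_out:
  deltas:
    - [[0, 0.8, -0.8], 0]
    - [[1.5, 3.5, -1.6], 0]
    - [[3, 7, -1.6], 0]
    - [[5, 11, -1.6], 0]
    - [[6.7, 15, -1.6], 0]
    - [[8.3, 19, -1.6], 0]
    - [[9.8, 22.5, -1.6], 0]
    - [[11.2, 25.2, -1.6], 0]
    - [[11.2, 25.7, -1.6], 0]
    - [[11.2, 25.7, -1.6], 0]

```text
t: 21.05
eef_pos: [0.4931, -0.267, 0.1704]
tool_rot: [-0.002, 0.987, -0.158, 0.001]
contact_force: [0.3, 0.0, -0.1]
gripper_width: 0.531
```

```bash
python3 st.py 2; python3 - <<'E'
from h import *
s=read_camera('side');w=read_camera('wrist');save('sw',np.hstack([cv2.resize(s[180:400,200:440],(480,440)),cv2.resize(w,(320,200)).copy() if 0 else cv2.copyMakeBorder(cv2.resize(w,(320,200)),0,240,0,0,cv2.BORDER_CONSTANT)]))
E
```

```text
t 21.15 stand-frame mm [422.5 110.7 170.3] sd [0.1 0.2 0. ] F [-0.9 -0.1 -1.6] sd [0.5 0.1 0.6] w 0.53424747912414
keeper stand mm [114.9   0.  157. ]
```

View pics/sw.png

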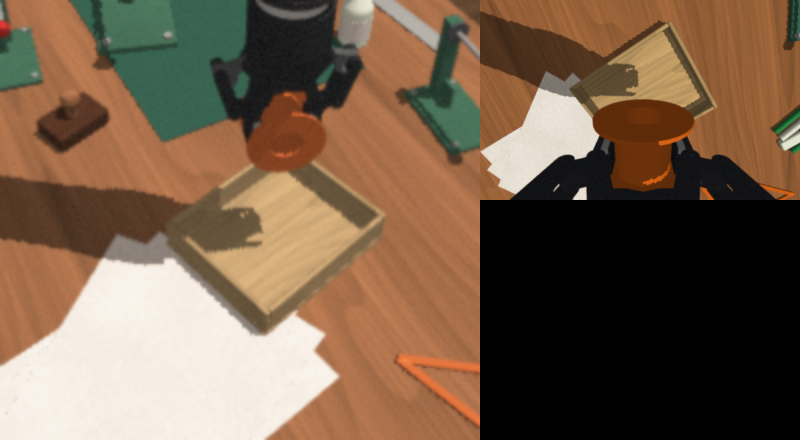

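Call:
carry_out:
  deltas:
    - [[0, 0, 2], 0]
    - [[0, 0, 4.5], 0]
    - [[0, 0, 7], 0]
    - [[0, 0, 9], 0]
    - [[0, 0, 10.5], 0]
    - [[0, 0, 11.5], 0]
    - [[0, 0, 12.2], 0]
    - [[0, 0, 12.2], 0]
    - [[0, 0, 12.2], 0]

```text
t: 22.38
eef_pos: [0.4945, -0.2656, 0.0488]
tool_rot: [-0.002, 0.988, -0.157, 0.002]
contact_force: [0.2, -0.4, -0.6]
gripper_width: 0.538
```

Call:
carry_out:
  deltas:
    - [[0, 0, 0.1], 0]
    - [[0, 0, 0.2], 0]
    - [[0, 0, 0.3], 0]
    - [[0, 0, 0.4], 0]
    - [[0, 0, 0.5], 0]
    - [[0, 0, 0.5], 0]

```text
t: 23.12
eef_pos: [0.4945, -0.2655, 0.0437]
tool_rot: [-0.002, 0.988, -0.157, 0.001]
contact_force: [0.2, -0.8, -0.4]
gripper_width: 0.532
```

```bash
python3 st.py 4
```

```text
t 23.325 stand-frame mm [421.7 111.5  43.8] sd [0. 0. 0.] F [-0.1 -0.3 -1.1] sd [0.2 0.2 0.3] w 0.5317004742455482
keeper stand mm [114.9   0.  157. ]
```

Call:
carry_out:
  deltas:
    - [[0, 0, 0.06], 0]
    - [[0, 0, 0.12], 0]
    - [[0, 0, 0.18], 0]
    - [[0, 0, 0.24], 0]
    - [[0, 0, 0.24], 0]

```text
t: 23.95
eef_pos: [0.4945, -0.2656, 0.042]
tool_rot: [-0.002, 0.988, -0.157, 0.002]
contact_force: [-2.1, 2.5, 7.7]
gripper_width: 0.535
```

```bash
python3 st.py 4
```

```text
t 24.15 stand-frame mm [421.7 111.6  42. ] sd [0. 0. 0.] F [-0.4 -2.5  7.4] sd [0.7 0.2 0.3] w 0.5330430134738167
keeper stand mm [114.9   0.  157. ]
```

Call:
carry_out:
  deltas:
    - [[0, 0, 0], 0]
    - [[0, 0, 0], 0]
    - [[0, 0, 0], 0]
    - [[0, 0, 0], 0]
    - [[0, 0, 0], 0]
  hand: 0.6
  newtons: 20

```text
t: 24.78
eef_pos: [0.4946, -0.2655, 0.0419]
tool_rot: [-0.002, 0.988, -0.157, 0.002]
contact_force: [0.5, 0.5, -0.2]
gripper_width: 0.596
```

Call:
carry_out:
  deltas:
    - [[0, 0, 0], 0]
    - [[0, 0, 0], 0]
    - [[0, 0, 0], 0]
    - [[0, 0, 0], 0]
    - [[0, 0, 0], 0]
  hand: 1

```text
t: 25.4
eef_pos: [0.4946, -0.2656, 0.042]
tool_rot: [-0.002, 0.988, -0.157, 0.002]
contact_force: [-0.0, -0.0, -0.5]
gripper_width: 0.998
```

Call:
carry_out:
  deltas:
    - [[0, 0, -1], 0]
    - [[0, 0, -3], 0]
    - [[0, 0, -6], 0]
    - [[0, 0, -10], 0]
    - [[0, 0, -15], 0]
    - [[0, 0, -18], 0]
    - [[0, 0, -18], 0]
    - [[0, 0, -18], 0]

```text
t: 26.4
eef_pos: [0.4935, -0.2659, 0.2222]
tool_rot: [-0.002, 0.988, -0.157, 0.002]
contact_force: [-0.3, -0.4, -0.2]
gripper_width: 1.001
```

```bash
python3 - <<'E'
from h import *
o=readout.get_obs();s=read_camera('side');w=read_camera('wrist');save('fin',np.vstack([cv2.resize(w,(480,300)),cv2.resize(s,(480,300))]));print(o['t'],o['eef_pos'],o['contact_force'])
E
```

```text
26.4 [ 0.49353354 -0.26590722  0.22216527] [-0.33246669 -0.42083101 -0.19523857]
```

View pics/fin.png

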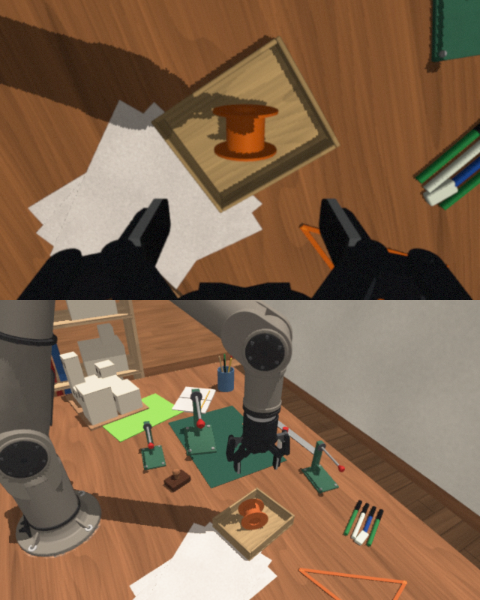

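The picture shows the reel standing on its flanges near the middle of the tray (wrist view about (133,246)), with the gripper clear above it. I'll do a quick stillness check and then hand in.

```bash
python3 - <<'E'
from h import *
def c(im):
    h=cv2.cvtColor(im,cv2.COLOR_RGB2HSV);m=((h[...,0]>5)&(h[...,0]<14)&(h[...,1]>215)&(h[...,2]>60)).astype(np.uint8)
    m[280:]=0;N,l,st,ce=cv2.connectedComponentsWithStats(m);i=1+np.argmax(st[1:,4]);return ce[i]
for k in range(5):
    im=read_camera('wrist');p=c(im);print(p.round(1),at_z(get_calibration('wrist'),(p[1],p[0]),.05).round(3))
print(bot.hand_in())
E
```

```text
[327.3 177.4] [ 0.494 -0.265  0.05 ]
[327.3 177.4] [ 0.494 -0.265  0.05 ]
[327.1 177.4] [ 0.494 -0.265  0.05 ]
[327.2 177.3] [ 0.494 -0.266  0.05 ]
[326.9 177.2] [ 0.494 -0.265  0.05 ]
the job is handed in; nothing more can be done
None
```

The orange reel is off the stand and standing on its flanges in the empties tray, let go; I handed the job in at about 27 s. The hand-in gave no verdict.

- **Finding the arm:** From three wrist views I fitted the bent part of the arm: it sags about 9.3° and leans about 0.7° or less. The lean's sign was unsettled, because separate fits disagreed by 1–2 mm sideways.
- **Drawing it off:** I gripped the barrel, lifted it 11 mm to centre the bore on the bar, and followed the sag out. It then went level over the keeper end. The averaged force stayed within about 1 N of the reel's own weight. Near the end I eased it up 0.3 mm when the vertical force drifted by about 0.5 N.
- **Setting down:** I lowered it until the wrist felt about 7–8 N of floor contact with the reel centre near 44 mm, then opened the jaws in two stages and backed off 180 mm.
- **Last checks:** Over five pictures before hand-in the reel did not move. It sat at about (0.494, -0.265), within 2 mm of the tray centre I measured. The fingers were clear, with the force reading at noise level.
- **Not measured:** I did not measure the model, glue bottle and stamp again. The stamp looks unmoved in the last picture, the other two are partly or wholly hidden there, and no move came near any of them.

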